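# Pump up the vacuum hold-down until its indicator pin is fully out

### The arm

A 7-joint arm with a two-finger parallel gripper is mounted at the origin on a cart in front of the work surface, level with it; the furniture and walls round the work are solid. World frame = base frame: x ahead of the robot, y to its left, z up, the work surface at z = 0. Lengths are in m, angles in rad, forces in N, time in s.
With the tool pointing down it reaches from about 0.425 to 0.875 m from the base axis. Payload 9.9 kg.
Tool frame: the origin (TCP) lies at the very end of the fingers, on their centre line; the grasp point (between the pads) lies 19 mm behind it (manip.tcp_to_grasp is the distance from the TCP to the grasp point, in m); z points along the fingers, y is the direction in which the jaws open and shut (so a half turn about z gives the same grasp; the last joint's range is limited). The gripper opens to 85 mm and grips with 20 to 120 N. Pads are 22 mm wide; open, the fingers measure 114 mm over their backs; the gripper's body (76 mm by 85 mm) begins 54 mm behind the grasp point. The pads swing forward as they close: fully open they stand 13 mm farther back than shut.
Start: joints at [-1.224, 0.576, 0.025, 1.437, -0.015, 1.129, -0.057], TCP at [0.282, 0.613, 0.231] pointing down, gripper open.
Joint ranges: [-2.76, 2.76], [-0.34, 2.15], [-1.52, 1.57], [0.19, 2.46], [-1.09, 4.23], [0.17, 1.99], [-2.82, 2.82]. Speed limits (rad/s): [2.22, 2.22, 3.01, 3.01, 3.14, 3.14, 3.14].

### API

Orientations are given as a rotation vector (axis times angle).
In Python, from plant import manip gives the robot as it stands.
- The arm moves only by the tool drive_tool, never from a script. Its argument "plan" is a list of rows, each an object of numbers: "x", "y", "z": the shift along the tool's x, y, z in mm; "rx", "ry", "rz": the turn, a rotation vector about the tool's x, y, z in rad; "fingers": the finger opening in mm, from 0 to 85.4. In form: [{"x": .., "y": .., "z": .., "rx": .., "ry": .., "rz": .., "fingers": ..}, ...]. A call has exactly 5 rows; each row is the pose to reach, as a shift and turn from the pose commanded when the call began, along the tool's axes at that moment; what a row does not reach only later rows make up. A row lasts 1/8 s, in which the tool goes at most 62.5 mm and 10.7 degrees, less where a joint would pass 70% of its speed; a pose out of reach is approached as far as the arm can. A call with a gripper value outside its range is refused whole. The fingers move at their own pace and stop on an object; "force" is the grip in N (left out, the last holds). Time passes only in rows, so rows that repeat a pose let the fingers close, or fill a call up. It gives the time, the measured TCP pose, the force and the opening at its end, in the units of the state.
- manip.observe(): the state, without advancing time (a new reading comes with each control period).
- manip.read_camera(name): name is "scene" or "top"; returns the picture (384x512x3 uint8, red, green, blue); there is no depth.
- manip.camera_info(name): a dict with "fov_y" (degrees; the focal length in pixels is half the picture's height over the tangent of half this angle, whatever the lens; pixels are square), "cx", "cy" (the principal point, pixels), "T" (4x4, takes a point from camera to world coordinates). Camera axes: x right, y down, z forward; pixel columns grow to the right and rows downward; lengths in m; the calibration is good to about 2 mm. A picture is of the moment at which its call begins. camera_info takes no time and is no camera call.
- manip.hand_in(): hands the job in, once; it reports no verdict.
The state is a dict: "time_s": time; "qpos": joint angles; "dq": joint speeds; "tau": joint torques, N m; "tool_pos": TCP position; "tcp_rot": TCP orientation; "contact_force": force on the tool from outside, world axes, zero at the start; "moment": the same for the moment, N m; "gripper_width": finger opening in m.
Only numpy, scipy, OpenCV 4.12 (cv2) and the standard library are available. Lean on these libraries where they do the work, as an engineer would, in place of code of your own. Each camera call takes 0.05 s, during which the arm holds its last target.

### The job

The carving blank lies on the suction pad of the vacuum hold-down. Pump the hold-down's black plunger with full strokes, letting it come all the way up each time, until the indicator pin stands fully out of the housing, and leave the plunger up. Only press down on it with the fingertips: lift nothing, do not touch the pin, the release button or the blank, and leave the things round about where they are.

Things in the scene. Friction and masses are not known exactly. Their poses are not given: they have to be found in the camera images.
- pump: fixed vacuum hold-down: dark base plate 116 x 290 mm, grey pump housing 82 x 156 mm (top 70 mm above the bench), round suction pad 74 mm across at its +y end. Origin on the bench under the plunger's axis; y runs along the plate from housing to pad, z up. In a row along y: indicator pin at -60 mm, plunger at 0, release button at +48 mm, pad centre at +135 mm
- plunger_top (a point): centre of the flat top of the plunger, a black mushroom cap 50 mm across, 16 mm thick, on a steel stem; 107 mm above the bench when up. It goes straight down 14 mm to its stop against a return spring (about 8 N at first, 13 to 15 N at the bottom) and comes up by itself when let go
- plunger (a joint): how far the plunger is pressed down, m: 0 fully up, 0.014 at the bottom stop
- pin_top (a point): tip of the indicator pin, a steel pin 12 mm across that slides up and down in a brass collar (collar top 76 mm above the bench). The tip is 2 to 22 mm above the collar at the start, 42 mm when fully out; only then a narrow black ring near the pin's foot shows above the collar. Keep the fingers clear of the pin
- pin (a joint): how far the pin is out, m: 0 to 0.020 at the start, 0.040 fully out. A ratchet lifts it as the plunger comes up, not as it goes down: each stroke of over 11 mm that is then let all the way up lifts the pin to its next step (8 mm apart; the first may be smaller); shorter strokes may do nothing. Three to six strokes are needed; further ones do no harm
- release_top (a point): top of the release button, a plain steel button 14 mm across standing 12 mm out of the housing's top (82 mm above the bench); to be left alone
- release (a joint): how far the release button is pressed, m: 0 out, 0.005 fully in
- blank: pale wooden carving blank, 138 x 81 x 31 mm, lying loose and level across the suction pad, its top about 78 mm above the bench; origin in the middle of its underside, its long side along its own y axis, which lies across the base plate
- pad_top (a point): centre of the suction pad's upper face, 46 mm above the bench
- glue: yellow glue tube with a white cap, 106 x 146 x 34 mm, lying on the bench; origin in the middle of its underside
- foam: white foam pad, 58 x 68 x 33 mm, on the bench; origin in the middle of its underside
- tin: small round tin, 75 mm across and 58 mm high, standing on the bench; origin in the middle of its underside

How it is judged:
By the outcome, as a careful person would: the job done as asked, in the order asked, and still so for the second after the job is handed in, with the robot touching nothing.
It also fails if it takes over 38 s, if anything falls off the work surface, if the arm or the gripper's body presses on something with over 40 N, if the wrist force passes 120 N, or if a joint passes its speed limit or range.

## Working session

There is one attempt and no reset: what is moved stays moved. The work goes in short steps, Python scripts to look and compute and a tool call to move; the robot and the scene stay as the last step left them, time stands still between calls to the robot, and variables do not carry over. Pictures are saved under pics/ and viewed, and the job is handed in when it is done.

Besides the shell and the picture viewer there is one more tool, called after "Emit:" as name(argument=value, ...), one argument or row to a line, values as JSON. drive_tool: Moves the arm, as the interface text tells. Its arguments: {"type":"object","properties":{"plan":{"type":"array","items":{"type":"object","properties":{"x":{"type":"number"},"y":{"type":"number"},"z":{"type":"number"},"rx":{"type":"number"},"ry":{"type":"number"},"rz":{"type":"number"},"fingers":{"type":"number"}}}},"force":{"type":"number"}},"required":["plan"]}

```bash
mkdir -p pics; ls; python3 - <<'E'
from plant import manip
import cv2,numpy as np
np.set_printoptions(precision=4,suppress=True)
for n in("scene","top"):
    cv2.imwrite(f"pics/{n}0.png",manip.read_camera(n)[:,:,::-1])
    print(n,manip.camera_info(n))
o=manip.observe();print(o)
E
```

```text
pics
scene {'fov_y': 48.96502601287336, 'cx': 260.3988914928143, 'cy': 192.5740509718245, 'T': array([[ 0.8842, -0.2417,  0.3996, -0.0078],
       [-0.4668, -0.4315,  0.7719, -1.0503],
       [-0.0141, -0.8691, -0.4944,  0.8154],
       [ 0.    ,  0.    ,  0.    ,  1.    ]])}
top {'fov_y': 43.72744974389479, 'cx': 259.6791252656013, 'cy': 188.95233448310225, 'T': array([[-0.0194, -0.9891,  0.146 ,  0.3473],
       [-0.9998,  0.018 , -0.0104,  0.1218],
       [ 0.0077, -0.1462, -0.9892,  1.6281],
       [ 0.    ,  0.    ,  0.    ,  1.    ]])}
{'time_s': 0.1, 'qpos': array([-1.2238,  0.5764,  0.0248,  1.4378, -0.015 ,  1.129 , -0.0565]), 'dq': array([ 0.0023, -0.0046,  0.0018, -0.0022,  0.0007,  0.    , -0.0028]), 'tau': array([  0.005 , -76.7298,   2.2574, -28.6606,   0.0158,   0.0086,
        -0.    ]), 'tool_pos': array([0.2817, 0.613 , 0.2305]), 'tcp_rot': array([-0.6713, -3.0688,  0.0023]), 'contact_force': array([-0.7302,  0.8203,  0.3603]), 'moment': array([ 0.001 , -0.0079,  0.0061]), 'gripper_width': 0.08520079488401779}
```

View pics/scene0.png

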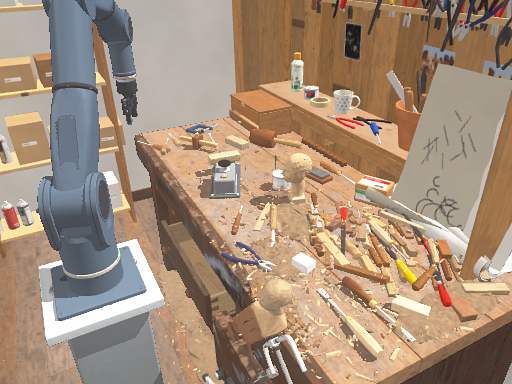

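View pics/top0.png

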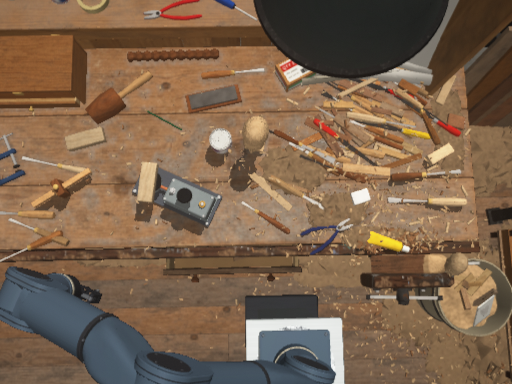

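The top view shows the pump near (180,197), with the black cap at about (184,195) and the blank at about (146,183). The tin is at about (220,138). I'll zoom in and measure.

```bash
cat > h.py <<'E'
import numpy as np,cv2
from plant import manip
np.set_printoptions(precision=4,suppress=True)
def K(n):
    c=manip.camera_info(n); return c,192/np.tan(np.radians(c['fov_y']/2))
def ray(n,u,v,z):
    c,f=K(n);T=c['T'];d=T[:3,:3]@np.array([(u-c['cx'])/f,(v-c['cy'])/f,1]);o=T[:3,3]
    return o+d*(z-o[2])/d[2]
def proj(n,p):
    c,f=K(n);q=np.linalg.inv(c['T'])@np.r_[p,1];return np.array([f*q[0]/q[2]+c['cx'],f*q[1]/q[2]+c['cy']])
E
python3 - <<'E'
from h import *
a=cv2.imread('pics/top0.png')[150:240,120:240]
b=cv2.imread('pics/scene0.png')[140:210,190:290]
cv2.imwrite('pics/z1.png',cv2.resize(a,None,fx=6,fy=6,interpolation=cv2.INTER_CUBIC))
cv2.imwrite('pics/z2.png',cv2.resize(b,None,fx=8,fy=8,interpolation=cv2.INTER_CUBIC))
m=(a.max(2)<55).astype(np.uint8)
n,l,s,c=cv2.connectedComponentsWithStats(m)
for i in range(1,n):
    if s[i,4]>15: print(s[i],c[i]+[120,150],ray('top',*(c[i]+[120,150]),.107))
b=cv2.imread('pics/scene0.png')[140:210,190:290];m=(b.max(2)<60).astype(np.uint8)
n,l,s,c=cv2.connectedComponentsWithStats(m)
for i in range(1,n):
    if s[i,4]>15: print(s[i],c[i]+[190,140],ray('scene',*(c[i]+[190,140]),.107))
E
```

```text
[36 25  5 15 42] [158.2857 182.    ] [0.6004 0.4313 0.107 ]
[ 57  39  15  14 165] [183.9939 195.497 ] [0.5551 0.3485 0.107 ]
```

View pics/z1.png

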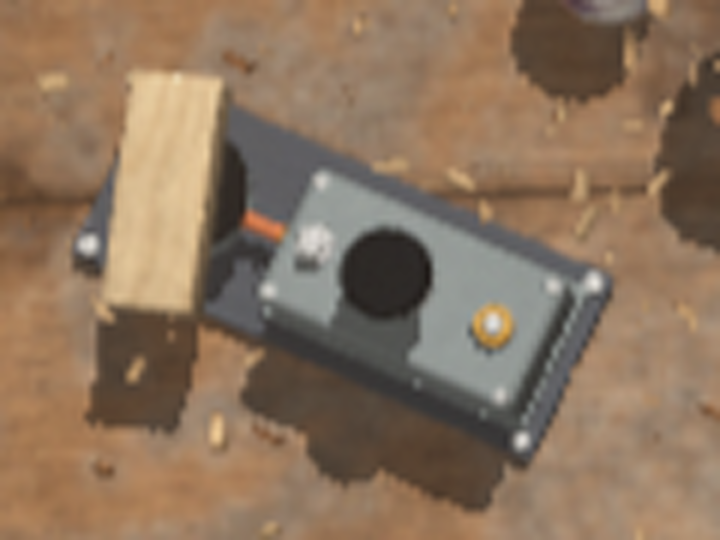

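View pics/z2.png

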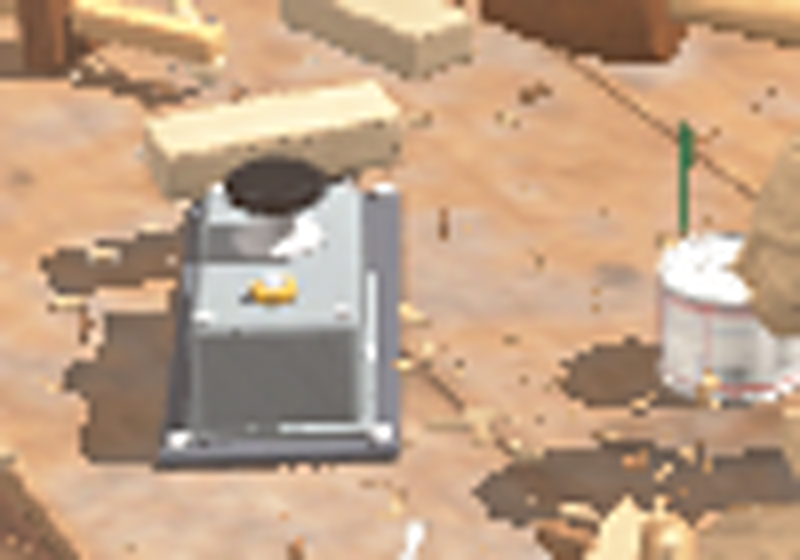

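```bash
python3 - <<'E'
from h import *
from scipy.spatial.transform import Rotation as R
P=ray('top',183.99,195.5,.107)
col=ray('top',120+491.5/6,150+326/6,.076); rel=ray('top',120+314/6,150+243/6,.082)
print(P,col,rel,np.linalg.norm((col-P)[:2]),np.linalg.norm((rel-P)[:2]))
print('scene check',ray('scene',190+276/8,140+180/8,.107), proj('scene',P), proj('scene',col))
d=rel-col; print('pump y deg',np.degrees(np.arctan2(d[1],d[0])))
o=manip.observe();r=R.from_rotvec(o['tcp_rot']);M=r.as_matrix();print(M)
P2=P.copy();P2[2]=.15
print('tool shift mm',M.T@(P2-o['tool_pos'])*1000, 'tooly deg',np.degrees(np.arctan2(M[1,1],M[0,1])))
E
```

```text
[0.5551 0.3486 0.107 ] [0.5292 0.2947 0.076 ] [0.5756 0.3903 0.082 ] 0.0597626768089816 0.04652937941195063
scene check [0.5534 0.3337 0.107 ] [223.3705 160.9869] [223.2313 174.9778]
pump y deg 64.08153828192077
[[-0.9087  0.4175 -0.0005]
 [ 0.4175  0.9087 -0.0014]
 [-0.0001 -0.0015 -1.    ]]
tool shift mm [-358.7946 -126.0104   80.7617] tooly deg 65.32154798722462
```

The geometry agrees: the pin sits 59.8 mm from the plunger (60 given), the button 46.5 mm (48 given), and the axis lies at 64°. I'll close the fingers and travel over the plunger.

Emit:
drive_tool(
  plan=[
    {"x": -50, "y": -18, "z": 0, "fingers": 0},
    {"x": -105, "y": -37, "z": 0, "fingers": 0},
    {"x": -160, "y": -56, "z": 0, "fingers": 0},
    {"x": -215, "y": -75, "z": 0, "fingers": 0},
    {"x": -270, "y": -95, "z": 20, "fingers": 0},
  ],
  force=40,
)

```text
invalid input
```

Emit:
drive_tool(
  plan=[
    {"x": -50, "y": -18, "z": 0, "rx": 0, "ry": 0, "rz": 0, "fingers": 0},
    {"x": -105, "y": -37, "z": 0, "rx": 0, "ry": 0, "rz": 0, "fingers": 0},
    {"x": -160, "y": -56, "z": 0, "rx": 0, "ry": 0, "rz": 0, "fingers": 0},
    {"x": -215, "y": -75, "z": 0, "rx": 0, "ry": 0, "rz": 0, "fingers": 0},
    {"x": -270, "y": -95, "z": 20, "rx": 0, "ry": 0, "rz": 0, "fingers": 0},
  ],
  force=40,
)

```text
time_s: 0.72
tool_pos: [0.4893, 0.4134, 0.2122]
tcp_rot: [0.671, 3.068, 0.003]
contact_force: [0.3, 0.4, -0.7]
gripper_width: -0.0002
```

Emit:
drive_tool(
  plan=[
    {"x": -45, "y": -16, "z": 15, "rx": 0, "ry": 0, "rz": 0, "fingers": 0},
    {"x": -89, "y": -31, "z": 40, "rx": 0, "ry": 0, "rz": 0, "fingers": 0},
    {"x": -89, "y": -31, "z": 60, "rx": 0, "ry": 0, "rz": 0, "fingers": 0},
    {"x": -89, "y": -31, "z": 60, "rx": 0, "ry": 0, "rz": 0, "fingers": 0},
    {"x": -89, "y": -31, "z": 60, "rx": 0, "ry": 0, "rz": 0, "fingers": 0},
  ],
)

```text
time_s: 1.35
tool_pos: [0.5551, 0.35, 0.1519]
tcp_rot: [-0.669, -3.069, -0.001]
contact_force: [-0.4, 0.6, 0.1]
gripper_width: -0.0002
```

```bash
python3 - <<'E'
from h import *
for n,c in(('top',(150,240,120,240)),('scene',(120,210,180,300))):
    a=manip.read_camera(n)[c[0]:c[1],c[2]:c[3],::-1]
    cv2.imwrite(f'pics/b_{n}.png',cv2.resize(a,None,fx=6,fy=6,interpolation=cv2.INTER_CUBIC))
print(manip.observe()['tool_pos'])
E
```

```text
[0.5553 0.35   0.1523]
```

View pics/b_scene.png

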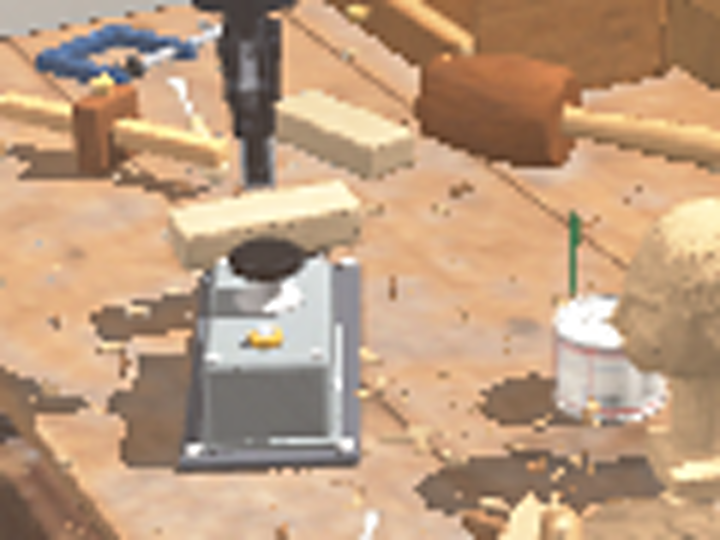

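View pics/b_top.png

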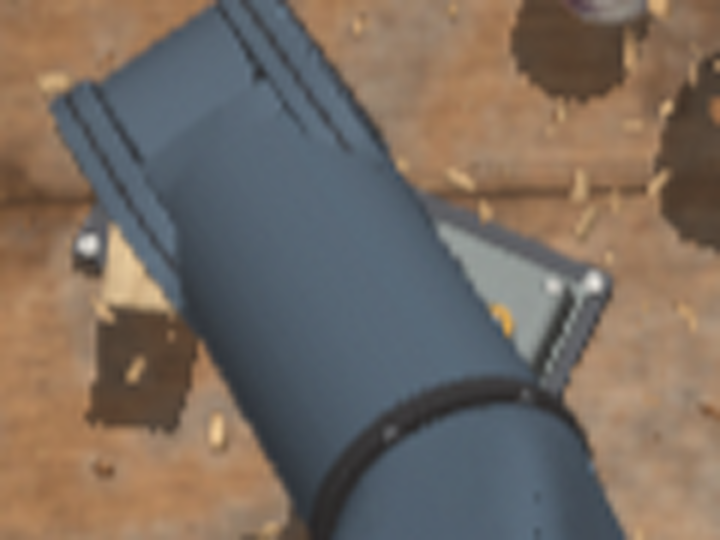

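```bash
python3 - <<'E'
from h import *
z=lambda p:(proj('scene',p)-[180,120])*6+2.5
t=manip.observe()['tool_pos'];print('tip',z(t))
P=np.array([.5551,.3486,.107])
print('capc',z(P))
k=np.linspace(0,2*np.pi,36)
for h in(.107,.091):
    e=np.array([z([P[0]+.025*np.cos(a),P[1]+.025*np.sin(a),h]) for a in k]);print(e.min(0),e.max(0))
g=np.linspace(0,2*np.pi,36)
e=np.array([(proj('top',[P[0]+.025*np.cos(a),P[1]+.025*np.sin(a),.107])-[120,150])*6+2.5 for a in k]);print('top cap',e.min(0),e.max(0))
e=np.array([(proj('top',[P[0]+.025*np.cos(a),P[1]+.025*np.sin(a),.091])-[120,150])*6+2.5 for a in k]);print('top cap',e.min(0),e.max(0))
for n,c in(('top',(150,240,120,240)),('scene',(120,210,180,300))):
    a=cv2.imread(f'pics/{n}0.png')[c[0]:c[1],c[2]:c[3]]
    m=(a.max(2)<85).astype(np.uint8)
    N,l,s,cc=cv2.connectedComponentsWithStats(m)
    for i in range(1,N):
        if s[i,4]>40: print(n,s[i],cc[i]+[c[2],c[0]])
E
```

```text
tip [258.1515 183.845 ]
capc [262.7497 248.3855]
[224.4667 232.1889] [300.9396 264.9776]
[226.0501 254.0371] [302.1567 287.2448]
top cap [339.4947 229.1327] [433.199  321.8428]
top cap [344.3896 233.5305] [437.1346 325.3115]
top [112   9   8  13  51] [235.9216 165.902 ]
top [ 33  23  13  29 146] [158.1027 187.5274]
top [111  23   9  18  98] [235.4184 181.8163]
top [ 56  38  16  21 243] [183.7037 197.4733]
top [ 35  49  61  29 412] [186.7549 213.517 ]
top [17 52  6 13 43] [138.9302 208.093 ]
scene [38 40 12  7 60] [223.7167 162.75  ]
```

The fingertip sits over the cap and matches both views to within a few mm. I'll shift about 2 mm and lower to just above the cap.

Emit:
drive_tool(
  plan=[
    {"x": -2, "y": -1, "z": 15, "rx": 0, "ry": 0, "rz": 0, "fingers": 0},
    {"x": -2, "y": -1, "z": 30, "rx": 0, "ry": 0, "rz": 0, "fingers": 0},
    {"x": -2, "y": -1, "z": 39, "rx": 0, "ry": 0, "rz": 0, "fingers": 0},
    {"x": -2, "y": -1, "z": 41, "rx": 0, "ry": 0, "rz": 0, "fingers": 0},
    {"x": -2, "y": -1, "z": 41, "rx": 0, "ry": 0, "rz": 0, "fingers": 0},
  ],
)

```text
time_s: 2.08
tool_pos: [0.5569, 0.3472, 0.1102]
tcp_rot: [-0.671, -3.069, 0.0]
contact_force: [0.4, -0.7, 0.6]
gripper_width: 0.0
```

Emit:
drive_tool(
  plan=[
    {"x": 0, "y": 0, "z": 4, "rx": 0, "ry": 0, "rz": 0, "fingers": 0},
    {"x": 0, "y": 0, "z": 8, "rx": 0, "ry": 0, "rz": 0, "fingers": 0},
    {"x": 0, "y": 0, "z": 12, "rx": 0, "ry": 0, "rz": 0, "fingers": 0},
    {"x": 0, "y": 0, "z": 12, "rx": 0, "ry": 0, "rz": 0, "fingers": 0},
    {"x": 0, "y": 0, "z": 12, "rx": 0, "ry": 0, "rz": 0, "fingers": 0},
  ],
)

```text
time_s: 2.7
tool_pos: [0.5574, 0.3475, 0.0995]
tcp_rot: [0.671, 3.068, 0.002]
contact_force: [-0.6, -1.2, 8.8]
gripper_width: -0.0002
```

Emit:
drive_tool(
  plan=[
    {"x": 0, "y": 0, "z": 3, "rx": 0, "ry": 0, "rz": 0, "fingers": 0},
    {"x": 0, "y": 0, "z": 6, "rx": 0, "ry": 0, "rz": 0, "fingers": 0},
    {"x": 0, "y": 0, "z": 9, "rx": 0, "ry": 0, "rz": 0, "fingers": 0},
    {"x": 0, "y": 0, "z": 9, "rx": 0, "ry": 0, "rz": 0, "fingers": 0},
    {"x": 0, "y": 0, "z": 9, "rx": 0, "ry": 0, "rz": 0, "fingers": 0},
  ],
)

```text
time_s: 3.32
tool_pos: [0.5575, 0.3476, 0.093]
tcp_rot: [0.671, 3.067, 0.004]
contact_force: [-8.1, -4.9, 30.6]
gripper_width: -0.0001
```

The tip is at z = 0.093 with 31 N, so this is the bottom stop. Now I'll let it fully up.

Emit:
drive_tool(
  plan=[
    {"x": 0, "y": 0, "z": -6, "rx": 0, "ry": 0, "rz": 0, "fingers": 0},
    {"x": 0, "y": 0, "z": -13, "rx": 0, "ry": 0, "rz": 0, "fingers": 0},
    {"x": 0, "y": 0, "z": -20, "rx": 0, "ry": 0, "rz": 0, "fingers": 0},
    {"x": 0, "y": 0, "z": -24, "rx": 0, "ry": 0, "rz": 0, "fingers": 0},
    {"x": 0, "y": 0, "z": -24, "rx": 0, "ry": 0, "rz": 0, "fingers": 0},
  ],
)

```text
time_s: 3.95
tool_pos: [0.5569, 0.3472, 0.1133]
tcp_rot: [0.671, 3.069, 0.0]
contact_force: [-0.1, -0.5, -1.1]
gripper_width: 0.0001
```

```bash
cat > s.py <<'E'
from h import *
import sys
a=manip.read_camera('scene')[120:210,180:300,::-1]
cv2.imwrite(f'pics/{sys.argv[1]}.png',cv2.resize(a,None,fx=6,fy=6,interpolation=cv2.INTER_CUBIC))
o=manip.observe();print(o['time_s'],o['tool_pos'],o['contact_force'])
E
python3 s.py s1
```

```text
4.0 [0.5567 0.3471 0.1131] [0.1389 0.8787 0.902 ]
```

View pics/s1.png

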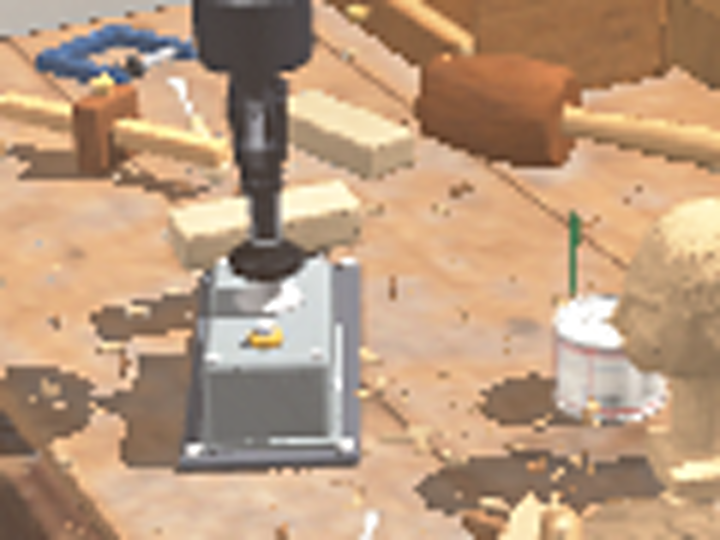

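The tool is centred on the cap, and the pin (264,325) has risen a little at most. I'll keep stroking.

Emit:
drive_tool(
  plan=[
    {"x": 0, "y": 0, "z": 7, "rx": 0, "ry": 0, "rz": 0, "fingers": 0},
    {"x": 0, "y": 0, "z": 14, "rx": 0, "ry": 0, "rz": 0, "fingers": 0},
    {"x": 0, "y": 0, "z": 20, "rx": 0, "ry": 0, "rz": 0, "fingers": 0},
    {"x": 0, "y": 0, "z": 24, "rx": 0, "ry": 0, "rz": 0, "fingers": 0},
    {"x": 0, "y": 0, "z": 24, "rx": 0, "ry": 0, "rz": 0, "fingers": 0},
  ],
)

```text
time_s: 4.62
tool_pos: [0.5573, 0.3475, 0.0929]
tcp_rot: [0.672, 3.067, 0.003]
contact_force: [-10.5, -5.9, 38.9]
gripper_width: -0.0
```

Emit:
drive_tool(
  plan=[
    {"x": 0, "y": 0, "z": -6, "rx": 0, "ry": 0, "rz": 0, "fingers": 0},
    {"x": 0, "y": 0, "z": -13, "rx": 0, "ry": 0, "rz": 0, "fingers": 0},
    {"x": 0, "y": 0, "z": -20, "rx": 0, "ry": 0, "rz": 0, "fingers": 0},
    {"x": 0, "y": 0, "z": -24, "rx": 0, "ry": 0, "rz": 0, "fingers": 0},
    {"x": 0, "y": 0, "z": -24, "rx": 0, "ry": 0, "rz": 0, "fingers": 0},
  ],
)

```text
time_s: 5.25
tool_pos: [0.5567, 0.3471, 0.1131]
tcp_rot: [-0.671, -3.069, 0.0]
contact_force: [-0.1, 0.2, -0.0]
gripper_width: 0.0002
```

```bash
python3 s.py s2
```

```text
5.3 [0.5566 0.3471 0.1129] [-0.6842  0.4852  0.3546]
```

View pics/s2.png

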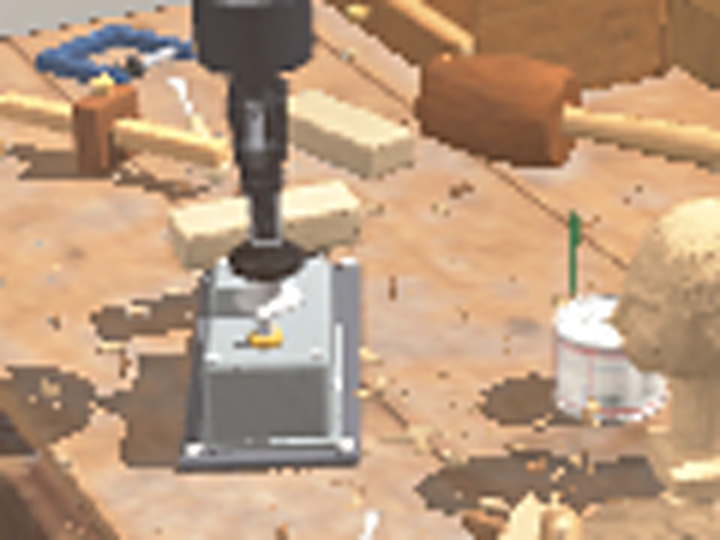

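The pin has risen (tip about (265,316)). I'll do two more strokes.

Emit:
drive_tool(
  plan=[
    {"x": 0, "y": 0, "z": 7, "rx": 0, "ry": 0, "rz": 0, "fingers": 0},
    {"x": 0, "y": 0, "z": 14, "rx": 0, "ry": 0, "rz": 0, "fingers": 0},
    {"x": 0, "y": 0, "z": 20, "rx": 0, "ry": 0, "rz": 0, "fingers": 0},
    {"x": 0, "y": 0, "z": 23, "rx": 0, "ry": 0, "rz": 0, "fingers": 0},
    {"x": 0, "y": 0, "z": 23, "rx": 0, "ry": 0, "rz": 0, "fingers": 0},
  ],
)

```text
time_s: 5.92
tool_pos: [0.5572, 0.3474, 0.093]
tcp_rot: [0.672, 3.068, 0.003]
contact_force: [-8.7, -4.2, 30.2]
gripper_width: -0.0
```

Emit:
drive_tool(
  plan=[
    {"x": 0, "y": 0, "z": -6, "rx": 0, "ry": 0, "rz": 0, "fingers": 0},
    {"x": 0, "y": 0, "z": -13, "rx": 0, "ry": 0, "rz": 0, "fingers": 0},
    {"x": 0, "y": 0, "z": -20, "rx": 0, "ry": 0, "rz": 0, "fingers": 0},
    {"x": 0, "y": 0, "z": -23, "rx": 0, "ry": 0, "rz": 0, "fingers": 0},
    {"x": 0, "y": 0, "z": -23, "rx": 0, "ry": 0, "rz": 0, "fingers": 0},
  ],
)

```text
time_s: 6.55
tool_pos: [0.5567, 0.3471, 0.113]
tcp_rot: [-0.671, -3.069, 0.001]
contact_force: [-0.0, 0.2, -1.0]
gripper_width: 0.0002
```

Emit:
drive_tool(
  plan=[
    {"x": 0, "y": 0, "z": 7, "rx": 0, "ry": 0, "rz": 0, "fingers": 0},
    {"x": 0, "y": 0, "z": 14, "rx": 0, "ry": 0, "rz": 0, "fingers": 0},
    {"x": 0, "y": 0, "z": 20, "rx": 0, "ry": 0, "rz": 0, "fingers": 0},
    {"x": 0, "y": 0, "z": 23, "rx": 0, "ry": 0, "rz": 0, "fingers": 0},
    {"x": 0, "y": 0, "z": 23, "rx": 0, "ry": 0, "rz": 0, "fingers": 0},
  ],
)

```text
time_s: 7.18
tool_pos: [0.5572, 0.3474, 0.093]
tcp_rot: [0.672, 3.068, 0.003]
contact_force: [-7.8, -4.9, 31.2]
gripper_width: -0.0002
```

Emit:
drive_tool(
  plan=[
    {"x": 0, "y": 0, "z": -6, "rx": 0, "ry": 0, "rz": 0, "fingers": 0},
    {"x": 0, "y": 0, "z": -13, "rx": 0, "ry": 0, "rz": 0, "fingers": 0},
    {"x": 0, "y": 0, "z": -20, "rx": 0, "ry": 0, "rz": 0, "fingers": 0},
    {"x": 0, "y": 0, "z": -23, "rx": 0, "ry": 0, "rz": 0, "fingers": 0},
    {"x": 0, "y": 0, "z": -23, "rx": 0, "ry": 0, "rz": 0, "fingers": 0},
  ],
)

```text
time_s: 7.8
tool_pos: [0.5567, 0.3471, 0.113]
tcp_rot: [-0.671, -3.069, 0.001]
contact_force: [-0.2, 0.3, 0.5]
gripper_width: 0.0002
```

```bash
python3 s.py s4
```

```text
7.85 [0.5566 0.3471 0.1129] [0.6129 0.4497 0.2368]
```

View pics/s4.png

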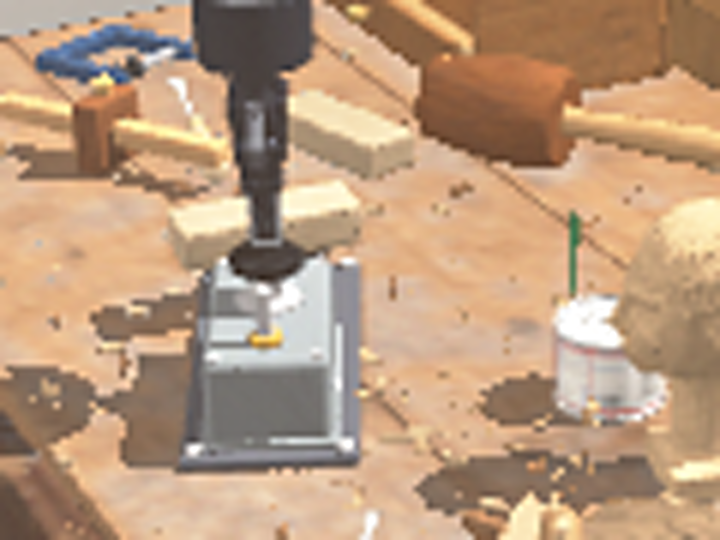

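The pin tip is at about (264,288), roughly 33 mm above the collar, and no ring shows yet. Two more strokes.

Emit:
drive_tool(
  plan=[
    {"x": 0, "y": 0, "z": 7, "rx": 0, "ry": 0, "rz": 0, "fingers": 0},
    {"x": 0, "y": 0, "z": 14, "rx": 0, "ry": 0, "rz": 0, "fingers": 0},
    {"x": 0, "y": 0, "z": 20, "rx": 0, "ry": 0, "rz": 0, "fingers": 0},
    {"x": 0, "y": 0, "z": 23, "rx": 0, "ry": 0, "rz": 0, "fingers": 0},
    {"x": 0, "y": 0, "z": 23, "rx": 0, "ry": 0, "rz": 0, "fingers": 0},
  ],
)

```text
time_s: 8.48
tool_pos: [0.5572, 0.3474, 0.093]
tcp_rot: [0.672, 3.068, 0.003]
contact_force: [-8.2, -4.4, 30.4]
gripper_width: -0.0
```

Emit:
drive_tool(
  plan=[
    {"x": 0, "y": 0, "z": -6, "rx": 0, "ry": 0, "rz": 0, "fingers": 0},
    {"x": 0, "y": 0, "z": -13, "rx": 0, "ry": 0, "rz": 0, "fingers": 0},
    {"x": 0, "y": 0, "z": -20, "rx": 0, "ry": 0, "rz": 0, "fingers": 0},
    {"x": 0, "y": 0, "z": -23, "rx": 0, "ry": 0, "rz": 0, "fingers": 0},
    {"x": 0, "y": 0, "z": -23, "rx": 0, "ry": 0, "rz": 0, "fingers": 0},
  ],
)

```text
time_s: 9.1
tool_pos: [0.5567, 0.3471, 0.1131]
tcp_rot: [-0.671, -3.069, 0.001]
contact_force: [-0.1, -0.1, 0.5]
gripper_width: 0.0001
```

```bash
python3 s.py s5
```

```text
9.15 [0.5566 0.3471 0.1129] [ 0.1447 -0.4405 -0.9272]
```

Emit:
drive_tool(
  plan=[
    {"x": 0, "y": 0, "z": 7, "rx": 0, "ry": 0, "rz": 0, "fingers": 0},
    {"x": 0, "y": 0, "z": 14, "rx": 0, "ry": 0, "rz": 0, "fingers": 0},
    {"x": 0, "y": 0, "z": 20, "rx": 0, "ry": 0, "rz": 0, "fingers": 0},
    {"x": 0, "y": 0, "z": 23, "rx": 0, "ry": 0, "rz": 0, "fingers": 0},
    {"x": 0, "y": 0, "z": 23, "rx": 0, "ry": 0, "rz": 0, "fingers": 0},
  ],
)

```text
time_s: 9.78
tool_pos: [0.5572, 0.3474, 0.093]
tcp_rot: [0.672, 3.068, 0.003]
contact_force: [-8.5, -4.1, 29.7]
gripper_width: 0.0
```

Emit:
drive_tool(
  plan=[
    {"x": 0, "y": 0, "z": -6, "rx": 0, "ry": 0, "rz": 0, "fingers": 0},
    {"x": 0, "y": 0, "z": -13, "rx": 0, "ry": 0, "rz": 0, "fingers": 0},
    {"x": 0, "y": 0, "z": -20, "rx": 0, "ry": 0, "rz": 0, "fingers": 0},
    {"x": 0, "y": 0, "z": -33, "rx": 0, "ry": 0, "rz": 0, "fingers": 0},
    {"x": 0, "y": 0, "z": -50, "rx": 0, "ry": 0, "rz": 0, "fingers": 0},
  ],
)

```text
time_s: 10.4
tool_pos: [0.5566, 0.347, 0.1406]
tcp_rot: [-0.671, -3.068, 0.001]
contact_force: [-0.8, 0.5, 0.9]
gripper_width: 0.0001
```

```bash
python3 s.py s6; python3 - <<'E'
import cv2,numpy as np
a=[cv2.imread(f'pics/{n}.png')[220:380,160:360] for n in('s4','s5','s6')]
cv2.imwrite('pics/cmp.png',cv2.resize(np.hstack(a),None,fx=1.33,fy=1.33))
E
```

```text
10.45 [0.5578 0.3477 0.1434] [0.9098 0.975  1.7101]
```

View pics/cmp.png

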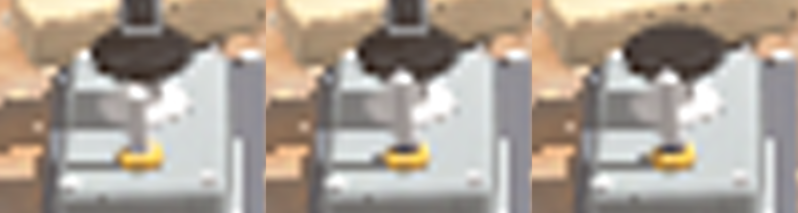

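After stroke 5 the dark ring shows above the collar, at (670,148) in the comparison, and the picture is the same after stroke 6. The cap is up. I'll retract a bit further, settle and do a final check.

Emit:
drive_tool(
  plan=[
    {"x": 0, "y": 0, "z": -20, "rx": 0, "ry": 0, "rz": 0, "fingers": 0},
    {"x": 0, "y": 0, "z": -50, "rx": 0, "ry": 0, "rz": 0, "fingers": 0},
    {"x": 0, "y": 0, "z": -60, "rx": 0, "ry": 0, "rz": 0, "fingers": 0},
    {"x": 0, "y": 0, "z": -60, "rx": 0, "ry": 0, "rz": 0, "fingers": 0},
    {"x": 0, "y": 0, "z": -60, "rx": 0, "ry": 0, "rz": 0, "fingers": 0},
  ],
)

```text
time_s: 11.08
tool_pos: [0.5564, 0.3469, 0.1992]
tcp_rot: [-0.671, -3.068, 0.002]
contact_force: [-0.8, -0.2, 0.2]
gripper_width: 0.0002
```

```bash
python3 s.py s7
```

```text
11.125 [0.5563 0.3469 0.1991] [-0.2577 -0.6636  0.0273]
```

View pics/s7.png

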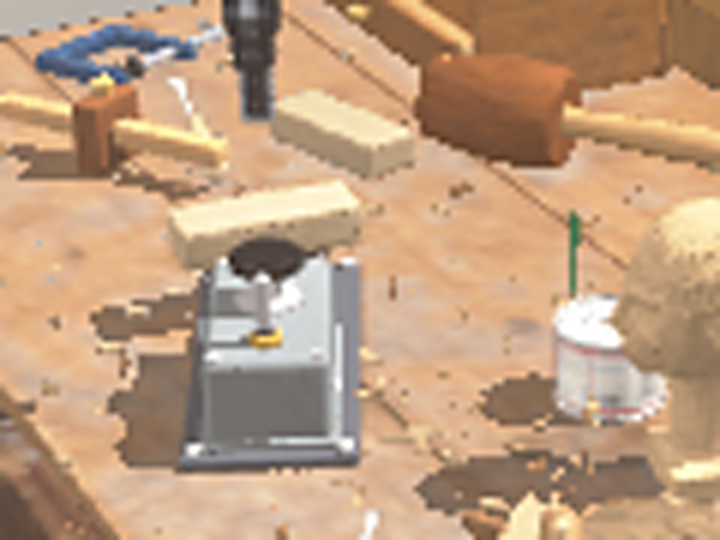

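The pin is fully out with its tip at about (264,277), the cap is up at (268,258), and the blank at (265,222) hasn't moved. The arm is clear.

```bash
python3 -c "
from plant import manip
print(manip.hand_in())"
```

```text
the job is handed in; nothing more can be done
None
```

I pumped the plunger with six full strokes using the closed fingertips, and the indicator pin now stands fully out with the plunger left up. Each stroke reached the bottom stop (fingertips at z = 0.093 m, wrist force 30 to 39 N). Between strokes I lifted the fingertips about 6 mm clear of the cap.

- **Pin:** the black ring showed above the collar after stroke 5. Stroke 6 changed nothing, as expected for a pin already fully out.
- **Surroundings:** in the last scene picture the cap was up and the blank and tin looked unmoved. I did not check the glue or the foam in a later picture, but the arm never went near them.
- **Finish:** the arm was about 90 mm above the plunger and touching nothing, at about 11 s, when I handed the job in.
- **Disagreement:** the two cameras differed by about 4 mm on where the cap was. I pressed in between the two positions, well within the 50 mm cap.

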